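Tip the nuts from the chute through the bin's dust flap

TASK

Pick up the small metal chute by its wooden grip, push its open nose down through the sprung dust flap of the grey parts bin, and tip the chute until all three nuts have slid into the bin. Then draw the chute out so that the flap springs shut and put the chute down flat on the bench. Do not touch the nuts with the gripper, do not shove the bin along or tip it, and leave the wooden block, the try square and the sanding block where they are.

Things in the scene. Friction and masses are not known exactly. Their poses are not given: they have to be found in the camera images.
- bin: Grey sheet-metal parts bin, loose, 1.6 kg, 110 mm high, walls 3 mm. Origin on the underside, below the middle of the mouth; z up. It reaches from x = -70 to +60 mm and y = -50 to +50 mm. In its flat top is one mouth, x = -35 to +35 mm, y = -26 to +26 mm, closed by the flap. A raised card frame is on the -x side, the flap's hinge on the +x edge of the mouth.
- mouth (a point): Middle of the hinge (+x) edge of the bin's mouth, level with the bin's top: 35, 0, 110 mm from the bin's origin; axes as the bin's. A chute that comes from the +x side, nose toward the bin's -x and tilted nose down, lies along the opened flap and makes one slide with it.
- flap (a joint): Sprung steel flap in the mouth, 66 mm long, 48 mm wide, hinged on the mouth's +x edge; its free (-x) end swings down into the bin. 0 = shut, flush with the top; at most 1.25 rad. Pushing it 0.7 rad open at 40 mm from the hinge takes about 3 N; a nut lying on it does not open it. It shuts by itself.
- chute_grip (a point): Centre of the chute's upright wooden grip, a plate 46 mm along the chute (x), 12 mm thick (y) and 42 mm high (44 to 86 mm over the chute's underside), pinched across its thickness; it stands on a bridge over the trough. The point is 66 mm above the underside. Axes: z up out of the chute, x toward its closed back, -x toward its open nose. The chute weighs about 0.22 kg.
- chute_nose (a point): Middle of the lower edge of the chute's open nose, 90 mm toward the nose from the grip and 66 mm below it; axes as the grip's. The chute is a straight metal trough, 190 mm long, 42 mm wide outside, 36 mm inside, walls 27 mm high, floor 3 mm thick, closed at the back. It lies flat on the bench with the nuts in it. They begin to slide at about 15 to 25 degrees nose down.
- nut1: One of three equal steel hex nuts, 30 mm across corners, 26 mm across flats, 13 mm thick, 30 g; origin at the centre of its underside as it lies at the start, flat in the trough in a row at the closed half.
- nut2: One of three equal steel hex nuts, 30 mm across corners, 26 mm across flats, 13 mm thick, 30 g; origin at the centre of its underside as it lies at the start, flat in the trough in a row at the closed half.
- nut3: One of three equal steel hex nuts, 30 mm across corners, 26 mm across flats, 13 mm thick, 30 g; origin at the centre of its underside as it lies at the start, flat in the trough in a row at the closed half.
- wood_block: Loose bystander: offcut of wood 45 x 140 x 32 mm; origin at its underside.
- square: Loose bystander: try square 197 x 111 x 18 mm with wooden stock; origin at its underside.
- sander: Loose bystander: brown sanding block 60 x 100 x 31 mm; origin at its underside.
Things that resemble listed ones, but are neither listed nor needed, are in the scene too. Several things look just like the part that bears chute_grip: the one meant starts farthest from the robot's base.

How it is judged:
By the outcome, as a careful person would: the job done as asked, in the order asked, and still so for the second after the job is handed in, with the robot touching nothing.
It also fails if it takes over 58 s, if anything falls off the work surface, if the arm or the gripper's body presses on something with over 40 N, if the wrist force passes 120 N, or if a joint passes its speed limit or range.

ROBOT

A 6-joint arm with a two-finger parallel gripper is mounted at the origin on a cart in front of the work surface, level with it; the furniture and walls round the work are solid. World frame = base frame: x ahead of the robot, y to its left, z up, the work surface at z = 0. Lengths are in mm, angles in degrees, forces in N, time in s.
With the tool pointing down it reaches from about 300 to 850 mm from the base axis. Payload 4.2 kg.
Tool frame: the origin (TCP) lies on the centre line of the jaws, within the pads' length; the fingertips stand 14 mm ahead of it and the grasp point (between the pads) lies 5 mm behind it; x points along the fingers, y is the direction in which the jaws open and shut, and the axes are right-handed (so a half turn about x gives the same grasp; the last joint's range is limited). The gripper opens to 91 mm and grips with 3 to 60 N. Pads are 32 mm wide; open, the fingers measure 118 mm over their backs; the gripper's body (76 mm by 178 mm) begins 60 mm behind the grasp point.
Start: joints at [72.021, 18.312, 89.639, -0, 72.044, -1.146], TCP at [166.517, 550.376, 227.976] pointing down, gripper open.
Joint ranges: [-177.97, 177.97], [-48.28, 115.42], [12.27, 149.76], [-77.06, 257.06], [2.81, 150.46], [-146.56, 146.56]. Speed limits (degrees/s): [147.25, 147.25, 180, 180, 180, 180].

INTERFACE

Orientations are given as [roll, pitch, yaw] about the fixed x, y, z axes, in that order (R = Rz(yaw) Ry(pitch) Rx(roll)).
In Python, from workcell import readout, optics, env gives the robot as it stands.
- The arm moves only by the shell command python3 -m creep 'ROWS' [OPENING] [FORCE]. ROWS is JSON, a list of rows, each an object with "translation": the shift along the world's x, y, z in cm, a list of three; "delta_rot": the turn, a rotation vector about the world's x, y, z in rad, a list of three. In form: [{"translation": [dx, dy, dz], "delta_rot": [rx, ry, rz]}, ...]. A call has 1 to 5 rows; each row shifts and turns the commanded pose from where the row before left it; what a row does not reach is not made up. A row lasts 1/12 s, in which the tool goes at most 41.7 mm and 7.16 degrees, less where a joint would pass 70% of its speed; a pose out of reach is approached as far as the arm can. A call with a gripper value outside its range is refused whole. OPENING is the gripper's target within -1 to 1 (fully open at 1, half-way at 0, shut at -1), set as the call begins (- or left out, the last holds). The fingers move at their own pace and stop on an object; FORCE is the grip in N (left out, the last holds). Time passes only in rows, so rows that do not move let the fingers close. It gives the time, the measured TCP pose, the force and the opening at its end, in the units of the state.
- readout.state(): the state, without advancing time (a new reading comes with each control period).
- optics.grab_frame(name): name is "scene" or "top" or "wrist"; returns (picture, depth): 400x640x3 uint8, red, green, blue; 400x640 float32, mm along the optical axis (not along the pixel's ray), 0 where there is no reading.
- optics.camera_params(name): a dict with "mtx" (3x3 intrinsics, pixels), "k1" (the pictures are not rectified: a ray, as slopes to the right and down, at radius r is drawn at 1 + k1 r^2 times it, then the intrinsics apply), "R" (3x3) and "t" (3): a world point X has camera coordinates R X + t. Camera axes: x right, y down, z forward; pixel columns grow to the right and rows downward; lengths in mm; the calibration is good to about 2 mm. A picture is of the moment at which its call begins: read the wrist's pose just before it. camera_params takes no time and is no camera call; for the wrist camera it gives the pose at the moment of the call.
- env.job_done(): hands the job in, once; it reports no verdict.
The state is a dict: "time_s": time; "qpos": joint angles; "qvel": joint speeds; "effort": joint torques, N m; "ee_pos": TCP position; "ee_rot": TCP orientation; "force": force on the tool from outside, world axes, zero at the start; "torque": the same for the moment, N m; "gripper_width": finger opening in mm.
Only numpy, scipy, OpenCV 4.12 (cv2) and the standard library are available. Lean on these libraries where they do the work, as an engineer would, in place of code of your own. Each camera call takes 0.05 s, during which the arm holds its last target.

## Working session

There is one attempt and no reset: what is moved stays moved. The work goes in short steps, Python scripts to look and compute and a shell command to move; the robot and the scene stay as the last step left them, time stands still between calls to the robot, and variables do not carry over. Pictures are saved under pics/ and viewed, and the job is handed in when it is done.

```bash
ls; mkdir -p pics
python3 - <<'E'
from workcell import readout, optics, env
import cv2
print(readout.state())
for n in("scene","top"):
    p,d=optics.grab_frame(n); cv2.imwrite(f"pics/{n}0.png",p[:,:,::-1]); 
    import numpy as np; np.save(f"pics/{n}0.npy",d); print(n,optics.camera_params(n))
E
```

```text
pics
{'time_s': 0.0, 'qpos': array([ 7.20214732e+01,  1.83517134e+01,  8.97065816e+01,  2.98370399e-04,
        7.20434096e+01, -1.14603627e+00]), 'qvel': array([-0.02171648, -0.05766013, -0.03735395,  0.0572784 , -0.00776618,
        0.01704715]), 'effort': array([-2.03856485e-03, -4.12465882e+01, -2.31970561e+01,  7.24381255e-02,
        4.56136640e-02, -1.37262928e-04]), 'ee_pos': array([166.35599162, 549.9076739 , 227.11834424]), 'ee_rot': array([ -91.30584456,   89.89829498, -108.13842733]), 'force': array([-0.54929877,  0.1777931 , -0.61786669]), 'torque': array([-0.0045404 , -0.02891728, -0.01729373]), 'gripper_width': 91.29197747304255}
scene {'mtx': array([[439.3488874 ,   0.        , 318.20775432],
       [  0.        , 439.3488874 , 198.18110861],
       [  0.        ,   0.        ,   1.        ]]), 'k1': -0.12440153283460136, 'R': array([[ 0.61470504, -0.78843418,  0.02256675],
       [-0.30204303, -0.26172566, -0.91666225],
       [ 0.72863415,  0.55666078, -0.39902514]]), 't': array([-328.97560797,  249.09300285, 1047.76122551])}
top {'mtx': array([[404.960169  ,   0.        , 311.55814656],
       [  0.        , 404.960169  , 192.90003406],
       [  0.        ,   0.        ,   1.        ]]), 'k1': -0.060704204478875486, 'R': array([[-0.02548157, -0.99954608,  0.0160722 ],
       [-0.98692869,  0.02259418, -0.15956587],
       [ 0.1591303 , -0.01992811, -0.98705644]]), 't': array([ -19.55762284,  539.77850586, 1185.70957441])}
```

View pics/top0.png

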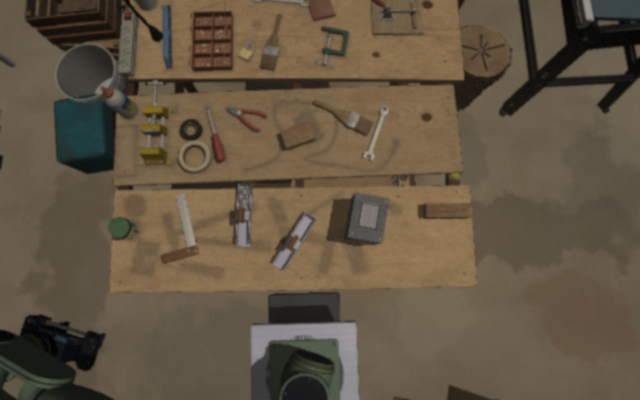

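View pics/scene0.png

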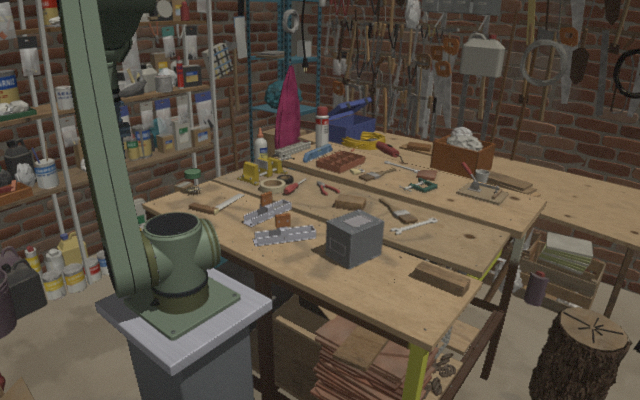

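```bash
cat > h.py <<'E'
from workcell import readout, optics, env
import cv2, numpy as np
def pt(P,u,v,z=None,d=None):
    K,k=P["mtx"],P["k1"]
    x=np.array([(u-K[0,2])/K[0,0],(v-K[1,2])/K[1,1]]); s=x.copy()
    for _ in range(20): s=x/(1+k*(s@s))
    r=np.array([s[0],s[1],1.]); R,t=np.array(P["R"]),np.array(P["t"])
    if d is not None: return R.T@(r*d-t)
    c=-R.T@t; w=R.T@r; return c+w*(z-c[2])/w[2]
def cloud(P,d):
    K,k=P["mtx"],P["k1"]; v,u=np.mgrid[:400,:640]
    x=np.stack([(u-K[0,2])/K[0,0],(v-K[1,2])/K[1,1]],-1); s=x.copy()
    for _ in range(20): s=x/(1+k*(s**2).sum(-1,keepdims=True))
    c=np.concatenate([s*d[...,None],d[...,None]],-1)
    return (c-np.array(P["t"]))@np.array(P["R"])
def proj(P,X):
    c=np.array(P["R"])@np.array(X)+P["t"]; s=c[:2]/c[2]; s=s*(1+P["k1"]*(s@s)); K=P["mtx"]
    return s[0]*K[0,0]+K[0,2], s[1]*K[1,1]+K[1,2]
E
python3 - <<'E'
from h import *
a=cv2.imread("pics/top0.png")[170:290,150:410]; cv2.imwrite("pics/topc.png",cv2.resize(a,None,fx=3,fy=3,interpolation=2))
a=cv2.imread("pics/scene0.png")[180:290,180:420]; cv2.imwrite("pics/scenec.png",cv2.resize(a,None,fx=3.3,fy=3.3,interpolation=2))
P=optics.camera_params("top");d=np.load("pics/top0.npy")
C=cloud(P,d)
for u,v in[(243,215),(294,241),(368,215),(368,195),(385,215),(300,210),(180,230),(188,255),(445,210)]: print(u,v,C[v,u].round(0))
E
```

```text
243 215 [474. 172.  63.]
294 241 [393.  22.  91.]
368 215 [ 461. -191.  109.]
368 195 [ 519. -193.  110.]
385 215 [ 460. -239.  111.]
300 210 [493.   4.  -5.]
180 230 [439. 377.   1.]
188 255 [ 344.   -8. 1257.]
445 210 [ 478. -443.   32.]
```

View pics/topc.png

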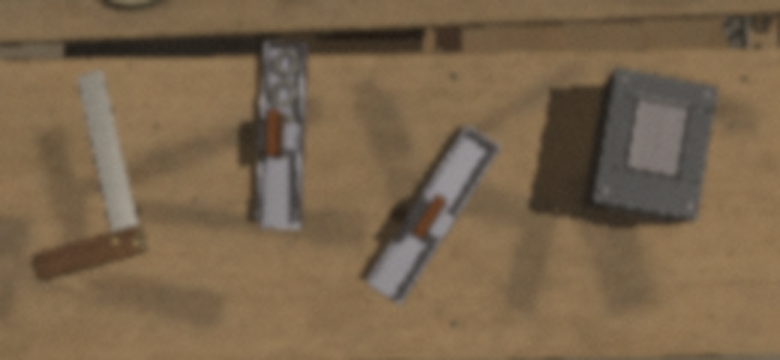

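View pics/scenec.png

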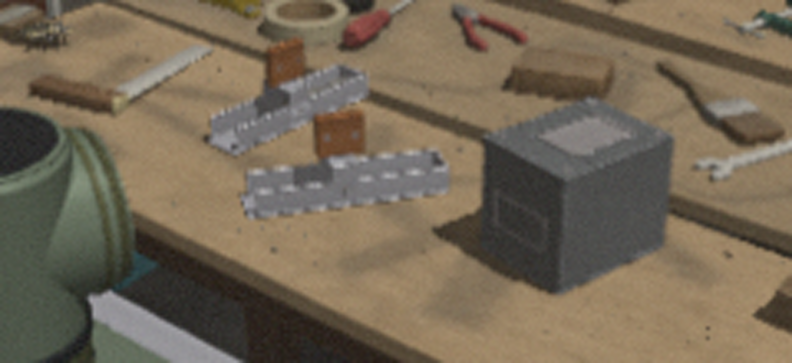

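Run:
```python
from h import *
P=optics.camera_params("top");d=np.load("pics/top0.npy");C=cloud(P,d)
X=C.reshape(-1,3);
def rect(m):
    return cv2.minAreaRect(X[m][:,:2].astype(np.float32)),m.sum(),X[m].mean(0).round(1)
inb=(X[:,0]>350)&(X[:,0]<620)
print("bin",rect(inb&(X[:,2]>102)&(X[:,2]<120)&(X[:,1]<-100)&(X[:,1]>-300)))
print("grip",rect(inb&(X[:,2]>60)&(X[:,2]<120)&(X[:,1]<250)&(X[:,1]>100)))
print("chute",rect(inb&(X[:,2]>14)&(X[:,2]<50)&(X[:,1]<250)&(X[:,1]>100)))
print("bench",np.median(X[(X[:,0]>380)&(X[:,0]<480)&(abs(X[:,1]+50)<40)],0))
# pixel outlines from topc crop (orig = 150+u/3,170+v/3)
for n,z,L in (("bin",110,[(612,70),(716,92),(695,220),(592,205)]),("flap",110,[(637,97),(686,103),(679,177),(629,168)]),("grip",86,[(268,110),(282,112),(280,157),(267,156)]),("chute",27,[(263,42),(307,42),(300,228),(256,228)])):
    print(n,[pt(P,150+u/3,170+v/3,z).round(0)[:2] for u,v in L])
print(proj(P,[166,550,0]))
```

```text
bin (((455.6632385253906, -191.51043701171875), (101.02509307861328, 131.0134735107422), 78.0603256225586), np.int64(1550), array([ 454.5, -190.8,  109.7]))
grip (((476.9527282714844, 177.98046875), (12.683799743652344, 44.36404037475586), 87.55445861816406), np.int64(86), array([476.9, 176.6,  82.4]))
chute (((485.6953430175781, 177.65362548828125), (43.21189880371094, 184.33180236816406), 87.83282470703125), np.int64(341), array([499.4, 175.7,  27.1]))
bench [ 4.29896381e+02 -4.94334576e+01 -3.19814886e-01]
bin [array([ 524., -153.]), array([ 501., -252.]), array([ 379., -226.]), array([ 396., -129.])]
flap [array([ 498., -176.]), array([ 491., -223.]), array([ 420., -213.]), array([ 430., -165.])]
grip [array([497., 179.]), array([494., 166.]), array([451., 168.]), array([452., 180.])]
chute [array([575., 194.]), array([574., 149.]), array([384., 157.]), array([385., 201.])]
(np.float64(122.09908971781908), np.float64(321.19353765167494))
```

```bash
cat >> h.py <<'E'
from scipy.spatial.transform import Rotation as Ro
def R0(): 
    s=readout.state(); return Ro.from_euler("xyz",s["ee_rot"],degrees=True),s
def goal(yaw,tilt=0):
    # tool x = -chute z, tool y = chute y ; chute yaw (deg) nose-down tilt
    c,s=np.cos(np.radians(yaw)),np.sin(np.radians(yaw)); a=np.radians(tilt)
    x=np.array([c*np.cos(a),s*np.cos(a),np.sin(a)]); y=np.array([-s,c,0]); z=np.cross(x,y)
    return Ro.from_matrix(np.stack([-z,y,x],1))
def need(pos,yaw,tilt=0):
    R,s=R0(); best=[]
    for f in(0,1):
        G=goal(yaw,tilt)
        if f: G=G*Ro.from_euler("x",180,degrees=True)
        best.append((G*R.inv()).as_rotvec().round(3))
    print("t",s["time_s"],"pos",s["ee_pos"].round(1),"dcm",((np.array(pos)-s["ee_pos"])/10).round(2),"rot",best[0],best[1],"F",s["force"].round(1),"w",round(s["gripper_width"],1),"q",s["qpos"].round(0))
E
python3 - <<'E'
from h import *
need([476,176,230],-2.2)
print(R0()[0].as_matrix().round(2))
p,d=optics.grab_frame("wrist");cv2.imwrite("pics/w0.png",p[:,:,::-1]);P=optics.camera_params("wrist");print(P["R"].round(2),-P["R"].T@P["t"],P["mtx"])
E
```

```text
t 0.1 pos [166.4 549.9 227.2] dcm [ 30.96 -37.39   0.28] rot [ 0.002 -0.     0.255] [-0.000e+00 -2.000e-03 -2.886e+00] F [ 0.3 -0.4  0.6] w 91.2 q [72. 18. 90.  0. 72. -1.]
[[-0.    0.29  0.96]
 [-0.    0.96 -0.29]
 [-1.   -0.   -0.  ]]
[[ 0.29  0.96 -0.  ]
 [ 0.92 -0.28  0.29]
 [ 0.28 -0.09 -0.96]] [ 86.93505002 575.28024583 384.05386311] [[280.28387062   0.         316.90757309]
 [  0.         280.28387062 195.69521861]
 [  0.           0.           1.        ]]
```

View pics/w0.png

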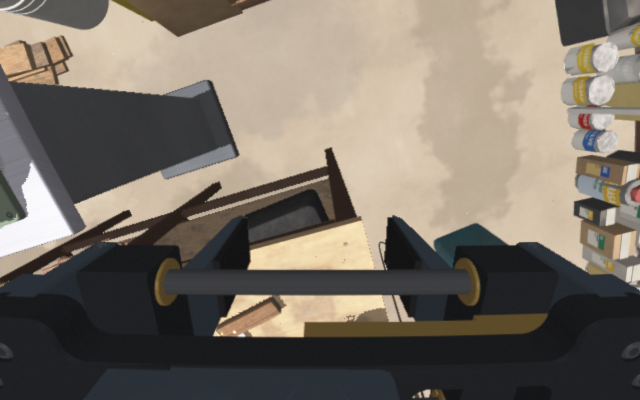

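```bash
R='x'; python3 -m creep '[{"translation":[2.38,-2.88,0],"delta_rot":[0,0,0.02]},{"translation":[2.38,-2.88,0],"delta_rot":[0,0,0.02]},{"translation":[2.38,-2.88,0],"delta_rot":[0,0,0.02]},{"translation":[2.38,-2.88,0],"delta_rot":[0,0,0.02]},{"translation":[2.38,-2.88,0],"delta_rot":[0,0,0.02]}]' 1 50
python3 -m creep '[{"translation":[2.38,-2.88,0],"delta_rot":[0,0,0.02]},{"translation":[2.38,-2.88,0],"delta_rot":[0,0,0.02]},{"translation":[2.38,-2.88,0],"delta_rot":[0,0,0.02]},{"translation":[2.38,-2.88,0],"delta_rot":[0,0,0.02]},{"translation":[2.38,-2.88,0],"delta_rot":[0,0,0.02]}]'
python3 -m creep '[{"translation":[2.38,-2.88,0],"delta_rot":[0,0,0.02]},{"translation":[2.38,-2.88,0],"delta_rot":[0,0,0.02]},{"translation":[2.38,-2.88,0],"delta_rot":[0,0,0.015]},{"translation":[0,0,0],"delta_rot":[0,0,0]}]'
python3 - <<'E'
from h import *
need([476,176,61],-2.2)
p,d=optics.grab_frame("wrist");cv2.imwrite("pics/w1.png",p[:,:,::-1])
np.save("pics/w1.npy",d)
E
```

```text
time_s: 0.57
ee_pos: [286.1, 404.9, 227.8]
ee_rot: [-101.0, 90.0, -112.0]
force: [1.1, 0.2, 0.7]
gripper_width: 91.4
time_s: 0.98
ee_pos: [405.2, 260.7, 227.9]
ee_rot: [122.6, 90.0, 117.2]
force: [0.6, 0.4, 0.1]
gripper_width: 91.4
time_s: 1.32
ee_pos: [479.5, 171.5, 227.7]
ee_rot: [-43.9, 89.8, -46.4]
force: [0.4, 0.4, -0.0]
gripper_width: 91.2
t 1.3167 pos [479.5 171.5 227.7] dcm [ -0.35   0.45 -16.67] rot [0.002 0.002 0.005] [ 0.004 -0.004 -3.136] F [ 0.4  0.4 -0. ] w 91.2 q [ 18.  12.  98.  -0.  70. -69.]
```

View pics/w1.png

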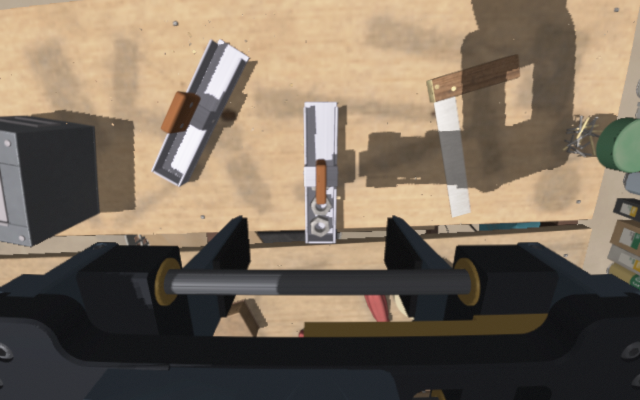

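Run:
```python
from h import *
need([476,176,61],-2.2)
P=optics.camera_params("wrist");d=np.load("pics/w1.npy");C=cloud(P,d);X=C.reshape(-1,3)
near=(abs(X[:,0]-480)<120)&(abs(X[:,1]-176)<40)
for lo,hi in((65,100),(22,35)):
    m=near&(X[:,2]>lo)&(X[:,2]<hi); print(cv2.minAreaRect(X[m][:,:2].astype(np.float32)),X[m].mean(0),m.sum())
    if lo==65:
        t=X[m]; t=t[t[:,2]>83]; print(cv2.minAreaRect(t[:,:2].astype(np.float32)),t.mean(0))
b=(abs(X[:,0]-460)<110)&(abs(X[:,1]+190)<110)&(X[:,2]>104)&(X[:,2]<116)
print(cv2.minAreaRect(X[b][:,:2].astype(np.float32)),X[b].mean(0))
```

```text
t 1.3667 pos [477.5 173.6 227.6] dcm [ -0.15   0.24 -16.66] rot [ 0.    -0.     0.005] [-0.000e+00 -1.000e-03 -3.136e+00] F [-1.3  0.6 -0.2] w 91.3 q [ 19.  12.  98.  -0.  70. -69.]
((472.5304870605469, 178.38526916503906), (11.431665420532227, 45.72747039794922), 87.57611846923828) [470.74409416 178.3393775   84.523996  ] 460
((472.93670654296875, 178.30157470703125), (11.280223846435547, 44.91082763671875), 87.5570297241211) [472.24890977 178.25000631  85.31709926]
((480.79217529296875, 177.93597412109375), (42.033111572265625, 182.37091064453125), 87.66101837158203) [482.96585935 177.96578958  26.13393742] 639
((458.0810546875, -156.66171264648438), (39.829246520996094, 130.75973510742188), 74.96741485595703) [ 461.32711814 -153.23973738  108.74700478]
```

```bash
python3 -m creep '[{"translation":[0,0.2,-3.3],"delta_rot":[0,0,-0.002]},{"translation":[0,0,-3.3],"delta_rot":[0,0,0]},{"translation":[0,0,-3.3],"delta_rot":[0,0,0]},{"translation":[0,0,-3.3],"delta_rot":[0,0,0]}]'
python3 -m creep '[{"translation":[0,0,-1.6],"delta_rot":[0,0,0]},{"translation":[0,0,-1.6],"delta_rot":[0,0,0]},{"translation":[0,0,0],"delta_rot":[0,0,0]},{"translation":[0,0,0],"delta_rot":[0,0,0]}]'
python3 - <<'E'
from h import *
need([475,178,63],-2.4)
p,d=optics.grab_frame("wrist");cv2.imwrite("pics/w2.png",p[:,:,::-1])
E
```

```text
time_s: 1.7
ee_pos: [475.0, 178.8, 94.8]
ee_rot: [66.3, 90.0, 64.0]
force: [0.3, 0.3, -0.4]
gripper_width: 91.1
time_s: 2.03
ee_pos: [474.9, 178.6, 63.5]
ee_rot: [-167.6, 89.9, -169.9]
force: [-1.0, -0.1, 0.5]
gripper_width: 91.2
t 2.0333 pos [474.9 178.6  63.5] dcm [ 0.01 -0.06 -0.05] rot [ 0.    -0.002 -0.002] [3.00e-03 1.00e-03 3.14e+00] F [-1.  -0.1  0.5] w 91.2 q [ 19.  22. 111.   0.  47. -68.]
```

View pics/w2.png

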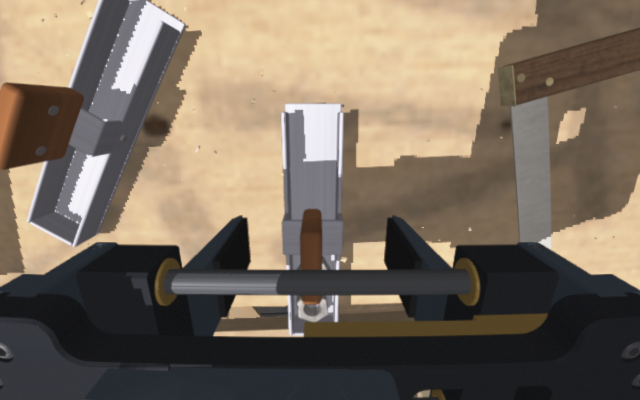

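```bash
python3 -m creep '[{"translation":[0,-0.1,0],"delta_rot":[0,0,0]},{"translation":[0,0,0],"delta_rot":[0,0,0]},{"translation":[0,0,0],"delta_rot":[0,0,0]},{"translation":[0,0,0],"delta_rot":[0,0,0]},{"translation":[0,0,0],"delta_rot":[0,0,0]}]' -1 50
python3 -m creep '[{"translation":[0,0,0],"delta_rot":[0,0,0]},{"translation":[0,0,0],"delta_rot":[0,0,0]},{"translation":[0,0,0],"delta_rot":[0,0,0]},{"translation":[0,0,0],"delta_rot":[0,0,0]},{"translation":[0,0,0],"delta_rot":[0,0,0]}]'
```

```text
time_s: 2.5
ee_pos: [476.2, 177.0, 64.5]
ee_rot: [27.7, 89.9, 25.4]
force: [0.5, 0.1, -1.2]
gripper_width: 61.0
time_s: 2.92
ee_pos: [475.9, 177.0, 63.9]
ee_rot: [136.6, 90.0, 134.3]
force: [-0.2, 0.0, -0.3]
gripper_width: 27.3
```

```bash
python3 -m creep '[{"translation":[0,0,0],"delta_rot":[0,0,0]},{"translation":[0,0,0],"delta_rot":[0,0,0]},{"translation":[0,0,0],"delta_rot":[0,0,0]},{"translation":[0,0,0],"delta_rot":[0,0,0]},{"translation":[0,0,0],"delta_rot":[0,0,0]}]' 
python3 -m creep '[{"translation":[0,0,0.5],"delta_rot":[0,0,0]},{"translation":[0,0,0.5],"delta_rot":[0,0,0]},{"translation":[0,0,1],"delta_rot":[0,0,0]},{"translation":[0,0,1],"delta_rot":[0,0,0]},{"translation":[0,0,0],"delta_rot":[0,0,0]}]'
python3 - <<'E'
from h import *
need([475,178,230],-2.4)
p,d=optics.grab_frame("wrist");cv2.imwrite("pics/w3.png",p[:,:,::-1]);np.save("pics/w3.npy",d)
E
```

```text
time_s: 3.33
ee_pos: [475.6, 176.9, 63.7]
ee_rot: [-166.1, 90.0, -168.4]
force: [-0.1, -0.1, -2.5]
gripper_width: 11.9
time_s: 3.75
ee_pos: [477.6, 177.6, 96.6]
ee_rot: [22.5, 89.7, 20.2]
force: [0.6, -0.6, -3.0]
gripper_width: 11.9
t 3.75 pos [477.6 177.6  96.6] dcm [-0.26  0.04 13.34] rot [-0.002  0.005 -0.001] [-8.00e-03 -3.00e-03  3.14e+00] F [ 0.6 -0.6 -3. ] w 11.9 q [ 19.  20. 109.   0.  51. -69.]
```

View pics/w3.png

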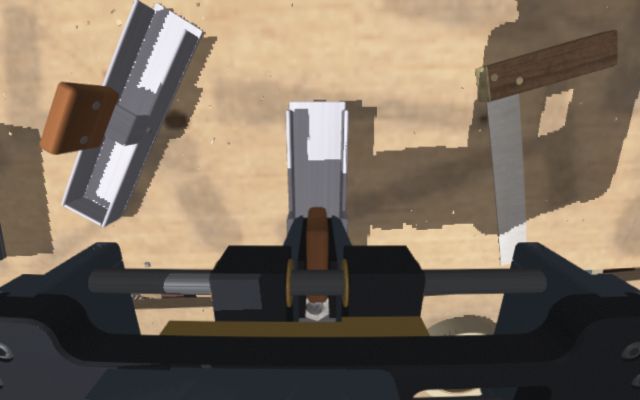

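```bash
python3 -m creep '[{"translation":[0,0,3.8],"delta_rot":[0,0,0]},{"translation":[0,0,3.8],"delta_rot":[0,0,0]},{"translation":[0,0,3.8],"delta_rot":[0,0,0]},{"translation":[0,0,2],"delta_rot":[0,0,0]},{"translation":[0,0,0],"delta_rot":[0,0,0]}]'
python3 -m creep '[{"translation":[0,0,0],"delta_rot":[0,0,0]},{"translation":[0,0,0],"delta_rot":[0,0,0]},{"translation":[0,0,0],"delta_rot":[0,0,0]}]'
python3 - <<'E'
from h import *
need([475,178,230],-2.4)
P=optics.camera_params("wrist");R,s=R0()
p,d=optics.grab_frame("wrist");cv2.imwrite("pics/w4.png",p[:,:,::-1]);np.save("pics/w4.npy",d)
C=cloud(P,d);T=R.inv().apply((C-s["ee_pos"]).reshape(-1,3)).reshape(C.shape)
for v in range(90,125,3): print(v,T[v,318].round(1), T[v,300].round(1))
# nose wall tops / floor in tool frame
X=T.reshape(-1,3); m=(abs(X[:,1])<40)&(X[:,0]>20)&(X[:,0]<75)&(X[:,2]>-110)&(X[:,2]<-30)
Q=X[m]; print(m.sum(), np.percentile(Q[:,1],[1,50,99]),np.percentile(Q[:,2],[0,1,2]))
for lo,hi in((25,45),(45,62),(62,75)):
  q=Q[(Q[:,0]>lo)&(Q[:,0]<hi)]; 
  if len(q): print(lo,len(q),q.min(0).round(1),q.max(0).round(1),np.median(q,0).round(1))
E
```

```text
time_s: 4.22
ee_pos: [478.5, 177.9, 233.1]
ee_rot: [22.0, 89.4, 19.7]
force: [-0.1, 0.4, -1.7]
gripper_width: 11.8
time_s: 4.47
ee_pos: [474.6, 176.5, 225.6]
ee_rot: [-159.7, 89.7, -162.0]
force: [-0.0, -0.4, -2.4]
gripper_width: 11.6
t 4.4667 pos [474.6 176.5 225.6] dcm [0.04 0.15 0.44] rot [ 0.002 -0.005 -0.001] [7.00e-03 2.00e-03 3.14e+00] F [-0.  -0.4 -2.4] w 11.6 q [ 19.  12.  98.   0.  70. -69.]
90 [ 227.5    2.4 -109.4] [ 227.3  -20.8 -109.4]
93 [ 227.2    2.5 -105.7] [ 226.4  -20.8 -105.7]
96 [ 227.1    2.5 -102. ] [ 227.3  -20.9 -102. ]
99 [226.4   2.5 -98.3] [227.2 -21.  -98.3]
102 [ 60.4   1.9 -89.6] [ 60.6 -11.4 -89.6]
105 [ 59.7   1.9 -87.5] [ 61.5 -11.5 -87.5]
108 [ 60.5   1.9 -85.3] [ 60.6 -11.5 -85.3]
111 [ 60.7   1.9 -83.2] [ 60.  -11.5 -83.2]
114 [ 60.8   1.9 -81. ] [ 61.8 -11.6 -81. ]
117 [ 60.7   1.9 -78.9] [ 59.7 -11.5 -78.9]
120 [ 61.2   1.9 -76.7] [ 60.4 -11.6 -76.7]
123 [ 60.2   1.9 -74.5] [ 59.8 -11.6 -74.5]
4824 [-19.60457195   1.14545324  21.23191859] [-89.65671298 -89.58546146 -88.88240006]
25 804 [ 35.  -20.3 -83.9] [ 45.   21.9 -30.1] [ 37.1  18.7 -58.1]
45 3953 [ 45.  -19.  -89.7] [ 62.   21.2 -30. ] [ 60.5   0.4 -61.9]
62 67 [ 62.  -15.6 -88.2] [ 62.9  18.6 -31.6] [ 62.2   5.9 -60.9]
```

View pics/w4.png

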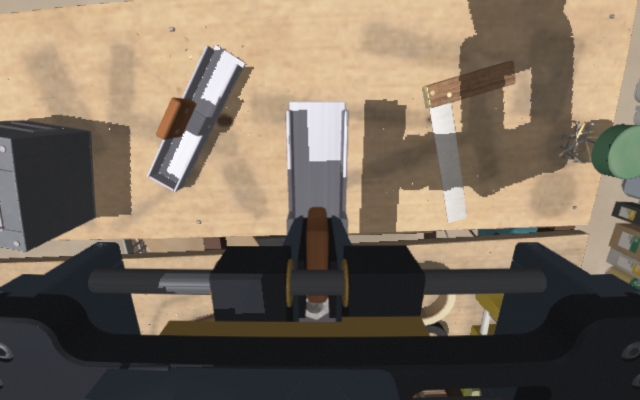

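```bash
python3 -m creep '[{"translation":[0.3,-1,0.1],"delta_rot":[0,0,-0.005]},{"translation":[0.6,-2,0.1],"delta_rot":[0,0,-0.01]},{"translation":[0.9,-2.8,0.1],"delta_rot":[0,0,-0.012]},{"translation":[0.9,-2.8,0.1],"delta_rot":[0,0,-0.012]},{"translation":[0.9,-2.8,0.1],"delta_rot":[0,0,-0.012]}]'
python3 -m creep '[{"translation":[0.9,-2.8,0.1],"delta_rot":[0,0,-0.012]},{"translation":[0.9,-2.8,0.1],"delta_rot":[0,0,-0.012]},{"translation":[0.9,-2.8,0.1],"delta_rot":[0,0,-0.012]},{"translation":[0.9,-2.8,0.1],"delta_rot":[0,0,-0.012]},{"translation":[0.9,-2.8,0.1],"delta_rot":[0,0,-0.012]}]'
python3 -m creep '[{"translation":[0.9,-2.8,0.1],"delta_rot":[0,0,-0.012]},{"translation":[0.9,-2.8,0.1],"delta_rot":[0,0,-0.012]},{"translation":[0.9,-2.8,0.1],"delta_rot":[0,0,-0.012]},{"translation":[0.9,-2.8,0.1],"delta_rot":[0,0,-0.012]},{"translation":[0.8,-2.4,0.1],"delta_rot":[0,0,-0.01]}]'
python3 -m creep '[{"translation":[0.4,-1,0],"delta_rot":[0,0,0]},{"translation":[0,0,0],"delta_rot":[0,0,0]},{"translation":[0,0,0],"delta_rot":[0,0,0]},{"translation":[0,0,0],"delta_rot":[0,0,0]}]'
python3 - <<'E'
from h import *
need([600,-222,245],-12)
P=optics.camera_params("wrist");R,s=R0()
p,d=optics.grab_frame("wrist");cv2.imwrite("pics/w5.png",p[:,:,::-1]);np.save("pics/w5.npy",d)
import pickle;pickle.dump((P,R.as_matrix(),s),open("pics/w5.pkl","wb"))
X=cloud(P,d).reshape(-1,3)
b=(abs(X[:,0]-460)<110)&(abs(X[:,1]+190)<110)&(X[:,2]>104)&(X[:,2]<116)
print(cv2.minAreaRect(X[b][:,:2].astype(np.float32)),X[b].mean(0),b.sum())
E
```

```text
time_s: 4.93
ee_pos: [511.9, 61.1, 232.2]
ee_rot: [-153.5, 89.9, -158.7]
force: [-0.1, 0.4, -2.8]
gripper_width: 11.5
time_s: 5.35
ee_pos: [556.7, -79.3, 237.1]
ee_rot: [-168.3, 89.9, -177.0]
force: [-0.1, 0.2, -3.6]
gripper_width: 11.7
time_s: 5.77
ee_pos: [600.6, -215.9, 241.7]
ee_rot: [-162.1, 89.9, -174.2]
force: [0.1, -0.2, -2.9]
gripper_width: 11.6
time_s: 6.1
ee_pos: [604.3, -221.8, 242.5]
ee_rot: [147.7, 89.9, 135.7]
force: [0.0, -0.0, -3.6]
gripper_width: 11.9
t 6.1 pos [ 604.3 -221.8  242.5] dcm [-0.43 -0.02  0.25] rot [-0.002 -0.002 -0.   ] [ 2.000e-03 -2.000e-03  3.141e+00] F [ 0.  -0.  -3.6] w 11.9 q [-21.  24.  78.   0.  77. -99.]
((471.47344970703125, -196.63043212890625), (100.59741973876953, 93.43258666992188), 78.02461242675781) [ 469.23878247 -196.22467534  109.83370562] 10525
```

View pics/w5.png

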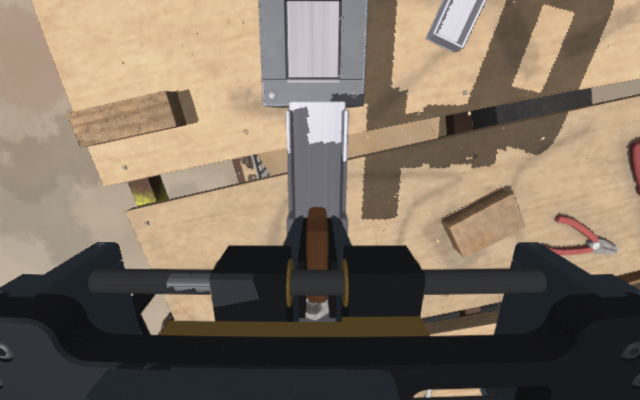

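Run:
```python
from h import *
import pickle;P,R,s=pickle.load(open("pics/w5.pkl","rb"))
a=cv2.imread("pics/w5.png")[0:130,230:410];cv2.imwrite("pics/w5c.png",cv2.resize(a,None,fx=4.4,fy=4.4,interpolation=cv2.INTER_CUBIC))
X=cloud(P,np.load("pics/w5.npy")).reshape(-1,3)
b=(abs(X[:,0]-460)<110)&(abs(X[:,1]+190)<110)&(X[:,2]>104)&(X[:,2]<116)
r=cv2.boxPoints(cv2.minAreaRect(X[b][:,:2].astype(np.float32)));print(r)
for u,v in((286,79),(340,79),(287,2),(338,2)): print(u,v,pt(P,u,v,110).round(1))
```

```text
[[ 415.3373  -236.14124]
 [ 506.73648 -255.52771]
 [ 527.6096  -157.11963]
 [ 436.21042 -137.73315]]
286 79 [ 487.3 -226.4  110. ]
340 79 [ 498.1 -175.5  110. ]
287 2 [ 423.2 -210.1  110. ]
338 2 [ 432.8 -164.8  110. ]
```

View pics/w5c.png

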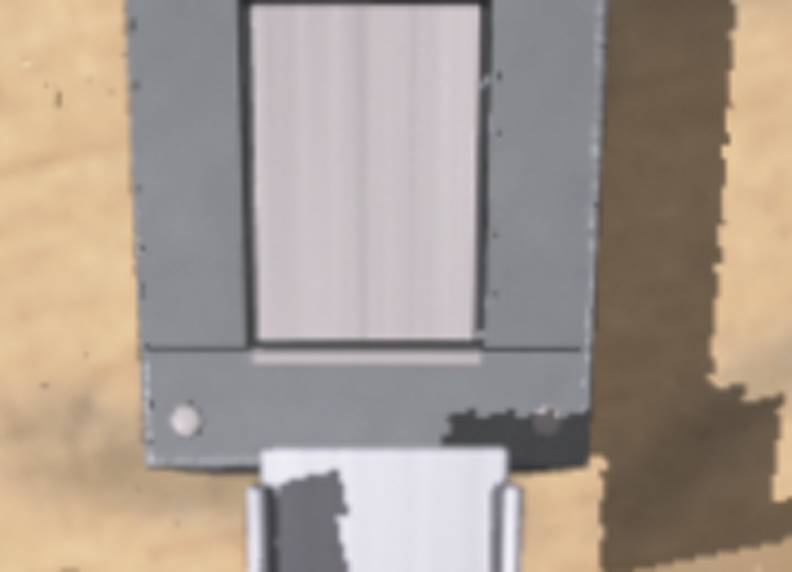

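```bash
cat >> h.py <<'E'
import pickle
H=np.array([493,-200.8,110.]); U=np.array([.9782,-.2076,0]); Z=np.array([0,0,1.])
V=np.array([.2076,.9782,0])
def tcp(s,h,t):
    a=np.radians(t); nose=H-U*s+Z*h
    return nose-U*(-90*np.cos(a)+63.5*np.sin(a))-Z*(-90*np.sin(a)-63.5*np.cos(a))-V*0.5
E
python3 - <<'E'
from h import *
_,_,s=pickle.load(open("pics/w5.pkl","rb")); print(s["qpos"],s["ee_pos"])
need(tcp(50,40,0),-12)
E
python3 -m creep '[{"translation":[-0.7,-0.1,0],"delta_rot":[0,0,0]},{"translation":[-1.5,0,0],"delta_rot":[0,0,0]},{"translation":[-1.5,0.2,-0.5],"delta_rot":[0,0,0]},{"translation":[-1.0,0.2,-0.5],"delta_rot":[0,0,0]},{"translation":[0,0,0],"delta_rot":[0,0,0]}]'
python3 -m creep '[{"translation":[0,0,0],"delta_rot":[0,0,0]},{"translation":[0,0,0],"delta_rot":[0,0,0]},{"translation":[0,0,0],"delta_rot":[0,0,0]}]'
python3 - <<'E'
from h import *
s=readout.state(); print(s["qpos"],s["ee_pos"])
need(tcp(50,40,0),-12)
E
```

```text
[-2.12047649e+01  2.42287933e+01  7.84136909e+01  5.02153705e-02
  7.74724020e+01 -9.92349704e+01] [ 604.27684737 -221.81100429  242.45298856]
t 6.15 pos [ 604.4 -221.6  242.8] dcm [-7.24  1.2  -2.93] rot [-0.001 -0.001 -0.001] [ 1.000e-03 -2.000e-03  3.141e+00] F [-0.5  0.7 -3.1] w 11.7 q [-21.  24.  78.   0.  77. -99.]
time_s: 6.57
ee_pos: [554.8, -218.4, 232.6]
ee_rot: [170.7, 89.8, 158.7]
force: [-0.6, -0.0, -3.9]
gripper_width: 11.5
time_s: 6.82
ee_pos: [558.7, -219.9, 233.5]
ee_rot: [-5.0, 89.9, -16.9]
force: [-0.3, -0.7, -3.0]
gripper_width: 11.7
[-2.25887768e+01  2.03910117e+01  8.57078121e+01  8.69919300e-03
  7.38167586e+01 -1.00604542e+02] [ 558.71249673 -219.93485255  233.51042367]
t 6.8167 pos [ 558.7 -219.9  233.5] dcm [-2.67  1.03 -2.  ] rot [ 0.     0.001 -0.   ] [-2.000e-03  1.000e-03  3.141e+00] F [-0.3 -0.7 -3. ] w 11.7 q [ -23.   20.   86.    0.   74. -101.]
```

Run:
```python
from h import *
need(tcp(50,20,10),-12,10)
```

```text
t 6.8167 pos [ 558.7 -219.9  233.5] dcm [-3.88  1.29 -2.53] rot [-0.036 -0.169 -0.   ] [-0.27   0.058  3.129] F [-0.3 -0.7 -3. ] w 11.7 q [ -23.   20.   86.    0.   74. -101.]
```

```bash
python3 -m creep '[{"translation":[-0.5,0.2,-0.4],"delta_rot":[-0.006,-0.028,0]},{"translation":[-0.8,0.3,-0.5],"delta_rot":[-0.006,-0.028,0]},{"translation":[-1,0.3,-0.6],"delta_rot":[-0.008,-0.038,0]},{"translation":[-1,0.3,-0.6],"delta_rot":[-0.008,-0.038,0]},{"translation":[-0.6,0.2,-0.4],"delta_rot":[-0.008,-0.037,0]}]'
python3 -m creep '[{"translation":[0,0,0],"delta_rot":[0,0,0]},{"translation":[0,0,0],"delta_rot":[0,0,0]},{"translation":[0,0,0],"delta_rot":[0,0,0]}]'
cat > fit.py <<'E'
from h import *
from scipy.optimize import least_squares
D=[([18.312,89.639,72.044],575.0,227.976),([24.229,78.414,77.472],np.hypot(604.28,221.81),242.45),([20.391,85.708,73.817],np.hypot(558.71,219.93),233.51),([12,98,70],np.hypot(474.6,176.5),225.6),([22,111,47],np.hypot(474.9,178.6),63.5)]
s=readout.state();q=s["qpos"];print(q)
D.append(([q[1],q[2],q[4]],np.hypot(*s["ee_pos"][:2]),s["ee_pos"][2]))
w=[3,1,1,.1,.1,1]
def f(p,q):
    a1,d1,L2,e,L3,L5=p; a,b,c=np.radians(q); 
    r=a1+L2*np.sin(a)+e*np.sin(a+b-np.pi/2)+L3*np.sin(a+b)+L5*np.sin(a+b+c)
    z=d1+L2*np.cos(a)+e*np.cos(a+b-np.pi/2)+L3*np.cos(a+b)+L5*np.cos(a+b+c)
    return r,z
def res(p): 
    return np.concatenate([np.array(f(p,q))*k-np.array([r,z])*k for (q,r,z),k in zip(D,w)]+[(p-np.array([0,300,450,0,450,220]))*.002])
o=least_squares(res,[0,300,450,0,450,220]);p=o.x
if __name__=="__main__":
    print(p.round(1),o.fun.round(2))
    for t,s_,h in((10,50,20),(20,50,-15),(25,50,-20),(30,47,-25),(35,44,-28),(40,41,-32),(45,38,-35)):
        T=tcp(s_,h,t); r=np.hypot(T[0],T[1])
        g=least_squares(lambda q:[f(p,q)[0]-r,f(p,q)[1]-T[2],q.sum()-180+t],[18,100,50]).x
        print(t,T.round(0),g.round(1))
E
python3 fit.py; python3 -c "
from h import *
need(tcp(50,20,10),-12,10)"
```

```text
time_s: 7.23
ee_pos: [518.2, -206.6, 207.4]
ee_rot: [0.1, 80.1, -11.9]
force: [0.4, -0.3, -3.6]
gripper_width: 11.9
time_s: 7.48
ee_pos: [520.4, -207.5, 208.8]
ee_rot: [-0.1, 80.0, -12.1]
force: [0.8, -0.5, -4.4]
gripper_width: 12.0
[ -24.10362839   13.057801    100.71966663    2.47437243   56.46493148
 -103.28522548]
[  2.7 151.2 588.2 -29.5 416.9 325.1] [-0.01  0.    0.02  0.02  0.   -0.    0.03  0.56  0.04  0.21  0.01 -0.1
  0.01 -0.3   0.28 -0.06 -0.07  0.21]
10 [ 520. -207.  208.] [ 12.9 101.   56. ]
20 [ 505. -204.  185.] [  8.8 112.4  38.7]
25 [ 498. -202.  186.] [  6.5 117.2  31.4]
30 [ 492. -201.  185.] [  4.7 121.7  23.6]
35 [ 486. -200.  186.] [  3.2 126.1  15.8]
40 [ 480. -199.  184.] [  2.2 130.7   7.1]
45 [ 474. -197.  184.] [  1.9 135.3  -2.1]
t 7.4833 pos [ 520.4 -207.5  208.8] dcm [-0.05  0.05 -0.07] rot [ 0. -0.  0.] [ 0.533 -0.114 -3.094] F [ 0.8 -0.5 -4.4] w 12.0 q [ -24.   13.  101.    2.   56. -103.]
```

Run:
```python
from h import *
p,d=optics.grab_frame("wrist");a=p[0:200,200:440,::-1];cv2.imwrite("pics/w6.png",cv2.resize(a,None,fx=3,fy=3,interpolation=2))
p,d=optics.grab_frame("scene");a=p[150:300,250:450,::-1];cv2.imwrite("pics/s6.png",cv2.resize(a,None,fx=3.5,fy=3.5,interpolation=2))
need(tcp(52,-6,12),-12,12)
```

```text
t 7.5833 pos [ 520.4 -207.5  208.6] dcm [-0.52  0.15 -2.37] rot [-0.007 -0.035  0.   ] [ 0.586 -0.125 -3.084] F [ 0.5  0.5 -2.8] w 11.6 q [ -24.   13.  101.    2.   56. -103.]
```

View pics/w6.png

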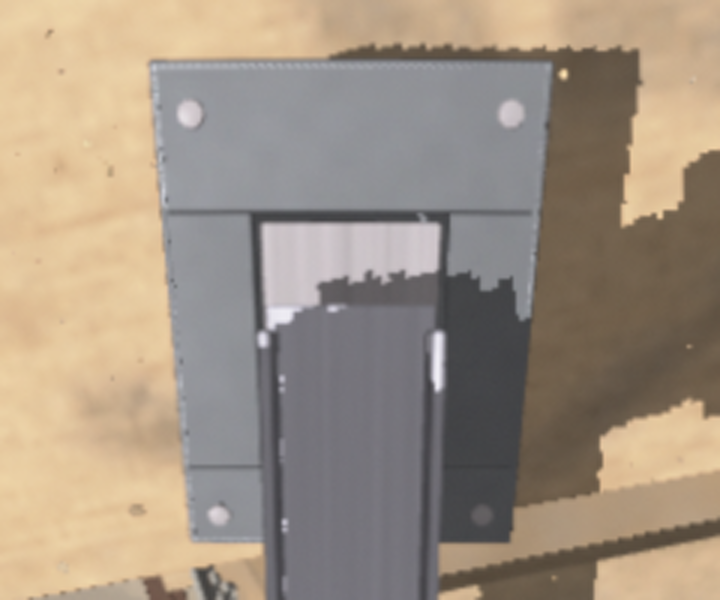

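View pics/s6.png

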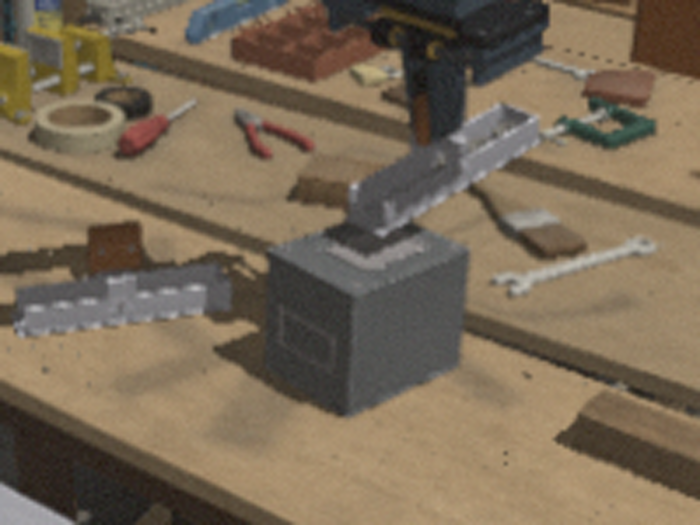

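```bash
python3 -m creep '[{"translation":[-0.1,0.04,-0.6],"delta_rot":[-0.002,-0.009,0]},{"translation":[-0.14,0.04,-0.6],"delta_rot":[-0.002,-0.009,0]},{"translation":[-0.14,0.04,-0.6],"delta_rot":[-0.002,-0.009,0]},{"translation":[-0.14,0.03,-0.6],"delta_rot":[-0.001,-0.008,0]},{"translation":[0,0,0],"delta_rot":[0,0,0]}]'
python3 - <<'E'
from h import *
need(tcp(52,-6,12),-12,12)
for t in (12,17,20,23,26,29,32,34):
    a=np.radians(t); L=54; s=L*np.cos(a); h=-L*np.sin(a)+3.5/np.cos(a)
    T=tcp(s,h,t); 
    if t>12: print(t,T.round(1),((T-prev)/10).round(2))
    prev=T
need(tcp(s,h,34),-12,34)
E
```

```text
time_s: 8.0
ee_pos: [513.5, -205.4, 183.0]
ee_rot: [0.3, 78.2, -11.7]
force: [-1.3, -0.6, -1.4]
gripper_width: 11.6
t 8.0 pos [ 513.5 -205.4  183. ] dcm [ 0.18 -0.07  0.19] rot [-0.002 -0.003  0.   ] [ 0.634 -0.133 -3.074] F [-1.3 -0.6 -1.4] w 11.6 q [ -24.   13.  105.    3.   50. -104.]
17 [ 508.4 -204.6  184.9] [-0.6   0.13  0.17]
20 [ 504.7 -203.8  185.7] [-0.37  0.08  0.08]
23 [ 501.  -203.   186.3] [-0.37  0.08  0.06]
26 [ 497.3 -202.2  186.7] [-0.37  0.08  0.04]
29 [ 493.6 -201.4  187. ] [-0.37  0.08  0.02]
32 [ 489.8 -200.6  187.1] [-0.37  0.08  0.01]
34 [ 487.4 -200.1  187. ] [-0.25  0.05 -0.01]
t 8.0 pos [ 513.5 -205.4  183. ] dcm [-2.61  0.53  0.4 ] rot [-0.081 -0.379 -0.   ] [ 1.196 -0.253 -2.893] F [-1.3 -0.6 -1.4] w 11.6 q [ -24.   13.  105.    3.   50. -104.]
```

```bash
python3 -m creep '[{"translation":[-0.56,0.12,0.1],"delta_rot":[-0.016,-0.075,0]},{"translation":[-0.56,0.12,0.07],"delta_rot":[-0.016,-0.075,0]},{"translation":[-0.56,0.12,0.04],"delta_rot":[-0.016,-0.075,0]},{"translation":[-0.56,0.12,0.02],"delta_rot":[-0.016,-0.075,0]},{"translation":[-0.54,0.11,0],"delta_rot":[-0.016,-0.075,0]}]'
python3 -m creep '[{"translation":[0,0,0],"delta_rot":[0,0,0]},{"translation":[0,0,0],"delta_rot":[0,0,0]},{"translation":[0,0,0],"delta_rot":[0,0,0]},{"translation":[0,0,0],"delta_rot":[0,0,0]}]'
python3 - <<'E'
from h import *
p,d=optics.grab_frame("wrist");a=p[0:260,180:460,::-1];cv2.imwrite("pics/w7.png",cv2.resize(a,None,fx=2.3,fy=2.3,interpolation=2))
p,d=optics.grab_frame("scene");a=p[130:300,250:450,::-1];cv2.imwrite("pics/s7.png",cv2.resize(a,None,fx=3.3,fy=3.3,interpolation=2))
need(tcp(44.8,-26,34),-12,34)
E
```

```text
time_s: 8.42
ee_pos: [486.5, -200.0, 187.6]
ee_rot: [-0.1, 55.8, -12.1]
force: [0.5, 2.4, -0.6]
gripper_width: 11.7
time_s: 8.75
ee_pos: [487.9, -200.4, 187.5]
ee_rot: [-0.0, 56.0, -12.0]
force: [-1.0, 0.7, -1.4]
gripper_width: 11.5
t 8.85 pos [ 487.8 -200.4  187.4] dcm [-0.04  0.03 -0.05] rot [ 0.001  0.    -0.   ] [-1.719  0.366  2.604] F [0.3 0.7 0.9] w 11.8 q [ -29.    4.  124.   27.   21. -130.]
```

View pics/w7.png

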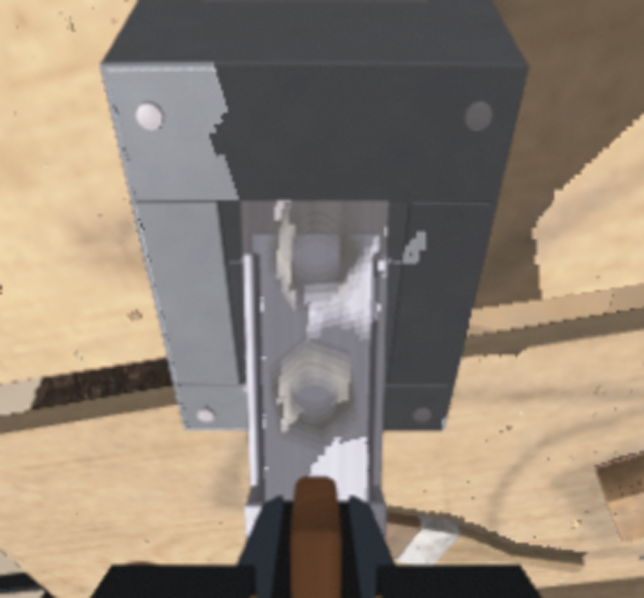

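View pics/s7.png

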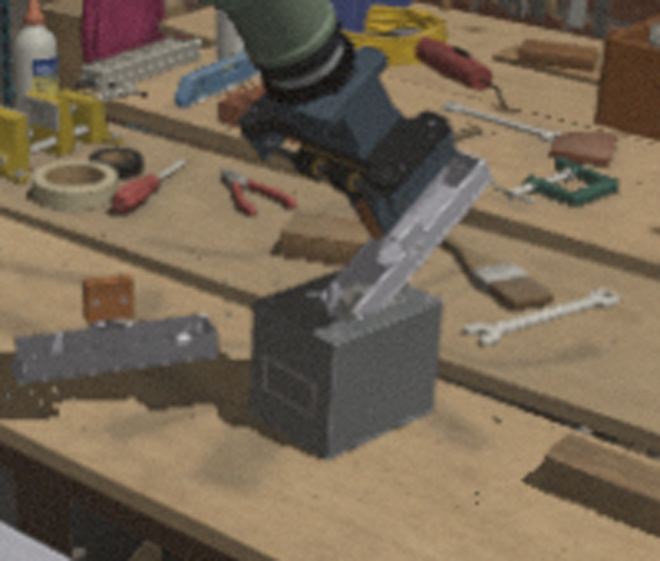

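```bash
python3 -m creep '[{"translation":[0,0,0],"delta_rot":[0,0,0]},{"translation":[0,0,0],"delta_rot":[0,0,0]},{"translation":[0,0,0],"delta_rot":[0,0,0]},{"translation":[0,0,0],"delta_rot":[0,0,0]}]'
python3 -m creep '[{"translation":[0,0,0],"delta_rot":[0,0,0]},{"translation":[0,0,0],"delta_rot":[0,0,0]},{"translation":[0,0,0],"delta_rot":[0,0,0]},{"translation":[0,0,0],"delta_rot":[0,0,0]}]'
python3 - <<'E'
from h import *
p,d=optics.grab_frame("wrist");a=p[0:260,180:460,::-1];cv2.imwrite("pics/w8.png",cv2.resize(a,None,fx=2.3,fy=2.3,interpolation=2))
E
```

```text
time_s: 9.18
ee_pos: [486.3, -199.8, 186.6]
ee_rot: [0.0, 56.1, -12.0]
force: [-0.7, 0.5, 0.1]
gripper_width: 11.6
time_s: 9.52
ee_pos: [485.9, -199.7, 186.3]
ee_rot: [0.0, 56.1, -12.0]
force: [-0.8, -0.4, -0.4]
gripper_width: 11.8
```

View pics/w8.png

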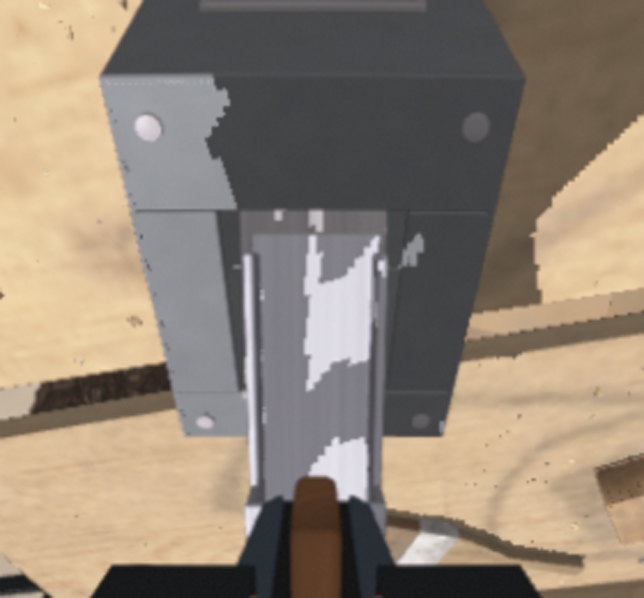

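Run:
```python
from h import *
a=np.radians(38);L=54;need(tcp(L*np.cos(a),-L*np.sin(a)+4.5/np.cos(a),38),-12,38)
for n in("top","scene"):
    p,d=optics.grab_frame(n); b=p[150:270,290:450,::-1] if n=="top" else p[130:270,290:450,::-1]
    cv2.imwrite(f"pics/{n}8.png",cv2.resize(b,None,fx=4,fy=4,interpolation=2))
```

```text
t 9.5667 pos [ 485.9 -199.7  186.3] dcm [-0.35  0.06  0.16] rot [-0.015 -0.07   0.   ] [ 1.804 -0.383 -2.543] F [ 0.7 -0.4 -0.8] w 11.8 q [ -30.    4.  125.   27.   21. -130.]
```

View pics/top8.png

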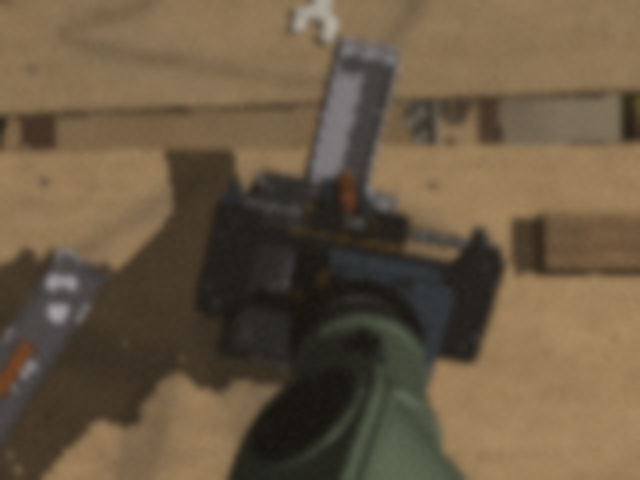

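View pics/scene8.png

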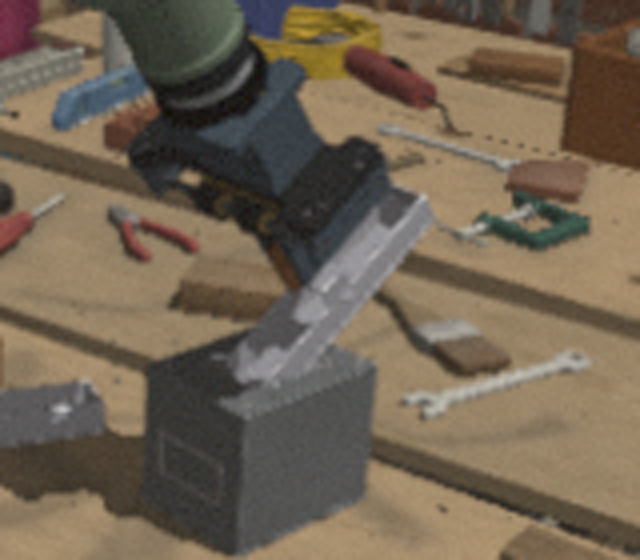

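```bash
python3 -m creep '[{"translation":[-0.3,0.06,0.1],"delta_rot":[-0.012,-0.055,0]},{"translation":[0,0,0],"delta_rot":[0,0,0]},{"translation":[0,0,0],"delta_rot":[0,0,0]},{"translation":[0.3,-0.06,0.1],"delta_rot":[0.012,0.055,0]},{"translation":[0,0,0],"delta_rot":[0,0,0]}]'
python3 - <<'E'
from h import *
p,d=optics.grab_frame("wrist");a=p[0:260,180:460,::-1];cv2.imwrite("pics/w9.png",cv2.resize(a,None,fx=2.3,fy=2.3,interpolation=2))
E
python3 -m creep '[{"translation":[0.6,-0.13,0.45],"delta_rot":[0,0,0]},{"translation":[1.1,-0.23,0.8],"delta_rot":[0,0,0]},{"translation":[1.2,-0.25,0.85],"delta_rot":[0,0,0]},{"translation":[1.2,-0.25,0.85],"delta_rot":[0,0,0]},{"translation":[1.2,-0.25,0.85],"delta_rot":[0,0,0]}]'
python3 -m creep '[{"translation":[1.2,-0.25,0.85],"delta_rot":[0,0,0]},{"translation":[1.2,-0.25,0.85],"delta_rot":[0,0,0]},{"translation":[0.6,-0.13,0.6],"delta_rot":[0,0,0]},{"translation":[0,0,0.5],"delta_rot":[0,0,0]},{"translation":[0,0,0],"delta_rot":[0,0,0]}]'
python3 - <<'E'
from h import *
p,d=optics.grab_frame("wrist");cv2.imwrite("pics/w10.png",p[:,:,::-1])
p,d=optics.grab_frame("scene");a=p[100:300,250:450,::-1];cv2.imwrite("pics/s10.png",cv2.resize(a,None,fx=3,fy=3,interpolation=2))
need([560,-20,180],-12,0)
E
```

```text
time_s: 10.08
ee_pos: [487.9, -200.4, 189.6]
ee_rot: [-0.1, 56.0, -12.0]
force: [-0.1, -0.4, -1.0]
gripper_width: 11.7
time_s: 10.55
ee_pos: [539.6, -210.0, 226.1]
ee_rot: [0.2, 56.0, -11.7]
force: [0.3, -0.8, -1.7]
gripper_width: 12.3
time_s: 10.97
ee_pos: [569.4, -216.4, 254.8]
ee_rot: [0.2, 56.0, -11.8]
force: [0.9, -0.3, -2.3]
gripper_width: 12.0
t 11.0667 pos [ 568.3 -216.1  253.4] dcm [-0.83 19.61 -7.34] rot [ 0.12   0.579 -0.001] [-0.896  0.186  3.004] F [-0.3 -0.3 -2. ] w 11.8 q [ -26.    7.  110.   15.   32. -115.]
```

View pics/w9.png

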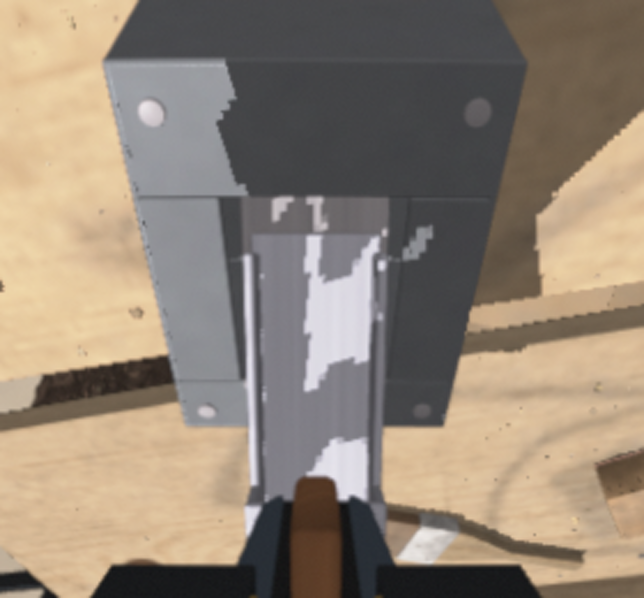

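View pics/w10.png

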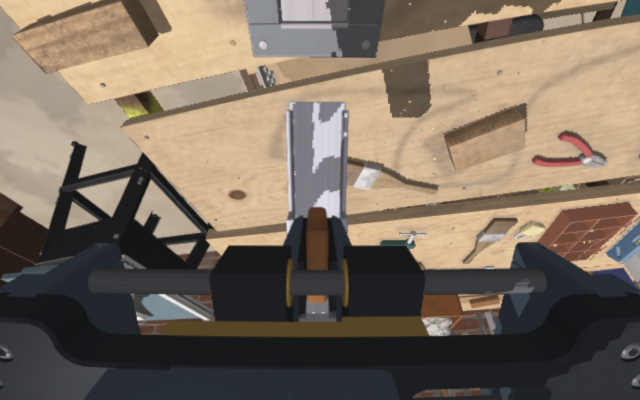

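View pics/s10.png

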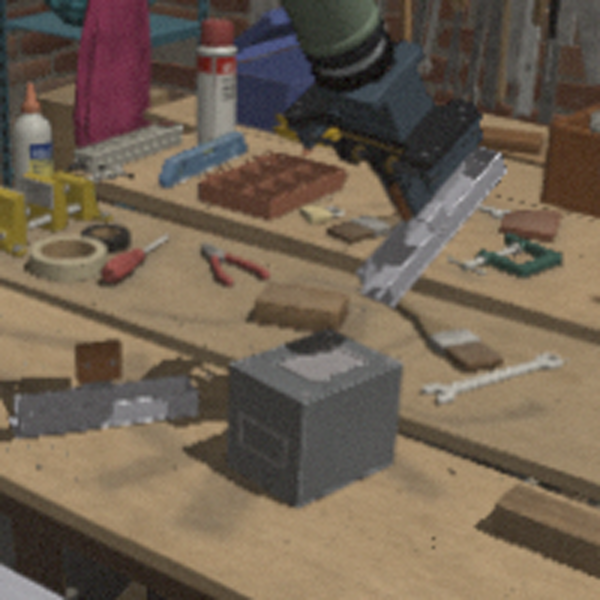

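```bash
python3 -m creep '[{"translation":[-0.3,1,0],"delta_rot":[0.015,0.072,0]},{"translation":[-0.5,2,0],"delta_rot":[0.015,0.072,0]},{"translation":[-0.7,3,0],"delta_rot":[0.015,0.072,0]},{"translation":[-0.7,3,0],"delta_rot":[0.015,0.072,0]},{"translation":[-0.7,3,0],"delta_rot":[0.015,0.072,0]}]'
python3 -m creep '[{"translation":[-0.7,3,0],"delta_rot":[0.015,0.072,0]},{"translation":[-0.7,3,0],"delta_rot":[0.015,0.072,0]},{"translation":[-0.7,3,0],"delta_rot":[0.015,0.072,0]},{"translation":[-0.7,3,0],"delta_rot":[0,0,0.028]},{"translation":[-0.7,3,0],"delta_rot":[0,0,0.028]}]'
python3 -m creep '[{"translation":[-0.7,3,0],"delta_rot":[0,0,0.028]},{"translation":[-0.7,3,-0.4],"delta_rot":[0,0,0.028]},{"translation":[-0.7,3,-0.4],"delta_rot":[0,0,0.028]},{"translation":[-0.5,2,-0.4],"delta_rot":[0,0,0.028]},{"translation":[0,0.5,0],"delta_rot":[0,0,0]}]'
python3 -m creep '[{"translation":[0,0,0],"delta_rot":[0,0,0]},{"translation":[0,0,0],"delta_rot":[0,0,0]},{"translation":[0,0,0],"delta_rot":[0,0,0]}]'
python3 - <<'E'
from h import *
need([474,177,65],-2.3,0)
p,d=optics.grab_frame("wrist");cv2.imwrite("pics/w11.png",p[:,:,::-1])
p,d=optics.grab_frame("top");b=p[150:300,150:410,::-1];cv2.imwrite("pics/t11.png",cv2.resize(b,None,fx=3,fy=3,interpolation=2))
E
```

```text
time_s: 11.48
ee_pos: [538.9, -95.4, 254.0]
ee_rot: [0.1, 77.3, -11.9]
force: [0.5, 1.0, -1.4]
gripper_width: 11.5
time_s: 11.9
ee_pos: [505.1, 54.9, 253.3]
ee_rot: [8.3, 89.8, -0.4]
force: [-0.1, -0.2, -2.0]
gripper_width: 11.8
time_s: 12.32
ee_pos: [477.1, 171.1, 240.9]
ee_rot: [32.9, 89.9, 30.8]
force: [0.1, 0.5, -1.4]
gripper_width: 11.7
time_s: 12.57
ee_pos: [479.5, 167.5, 242.2]
ee_rot: [-5.4, 89.7, -7.8]
force: [0.5, 0.2, -2.3]
gripper_width: 11.9
t 12.5667 pos [479.5 167.5 242.2] dcm [ -0.55   0.95 -17.72] rot [0.001 0.005 0.002] [ 8.00e-03 -1.00e-03 -3.14e+00] F [ 0.5  0.2 -2.3] w 11.9 q [ 18.  12.  97.  -0.  71. -70.]
```

View pics/w11.png

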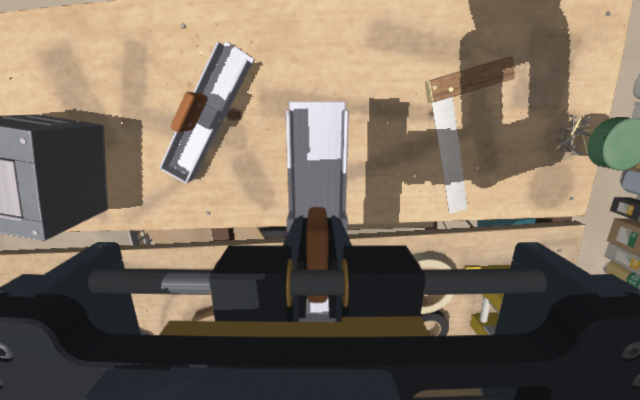

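View pics/t11.png

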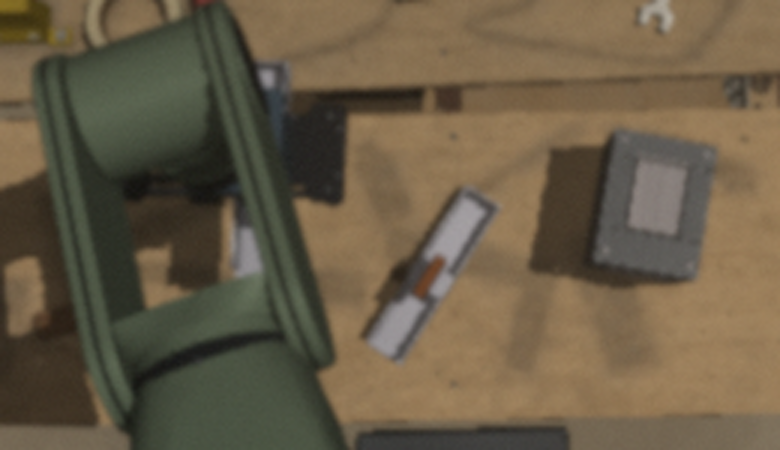

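```bash
python3 -m creep '[{"translation":[-0.4,0,-2],"delta_rot":[0,0,0]},{"translation":[-0.5,0,-3],"delta_rot":[0,0,0]},{"translation":[-0.5,0,-3.5],"delta_rot":[0,0,0]},{"translation":[-0.5,0,-3.5],"delta_rot":[0,0,0]},{"translation":[0,0,-2.5],"delta_rot":[0,0,0]}]'
python3 -m creep '[{"translation":[0,0,-1.5],"delta_rot":[0,0,0]},{"translation":[0,0,0],"delta_rot":[0,0,0]},{"translation":[0,0,0],"delta_rot":[0,0,0]},{"translation":[0,0,0],"delta_rot":[0,0,0]}]'
python3 -c "
from h import *
need([458,172,63.5],-2.3,0)"
```

```text
time_s: 13.08
ee_pos: [458.2, 167.0, 94.8]
ee_rot: [-46.6, 89.9, -49.0]
force: [0.3, -0.5, -2.4]
gripper_width: 11.6
time_s: 13.42
ee_pos: [461.5, 168.4, 83.4]
ee_rot: [5.7, 89.6, 3.3]
force: [-0.1, -0.0, -2.5]
gripper_width: 12.0
t 13.4167 pos [461.5 168.4  83.4] dcm [-0.35  0.36 -1.99] rot [-0.     0.007  0.001] [ 1.10e-02  1.00e-03 -3.14e+00] F [-0.1 -0.  -2.5] w 12.0 q [ 19.  19. 112.  -0.  48. -69.]
```

```bash
python3 -m creep '[{"translation":[0,0,-0.6],"delta_rot":[0,0,0]},{"translation":[0,0,-0.5],"delta_rot":[0,0,0]},{"translation":[0,0,-0.3],"delta_rot":[0,0,0]},{"translation":[0,0,0],"delta_rot":[0,0,0]},{"translation":[0,0,0],"delta_rot":[0,0,0]}]'
python3 -m creep '[{"translation":[0,0,-0.2],"delta_rot":[0,0,0]},{"translation":[0,0,-0.15],"delta_rot":[0,0,0]},{"translation":[0,0,0],"delta_rot":[0,0,0]},{"translation":[0,0,0],"delta_rot":[0,0,0]}]'
python3 -c "
from h import *
need([458,172,63.5],-2.3,0)"
```

```text
time_s: 13.83
ee_pos: [460.1, 168.5, 68.1]
ee_rot: [-3.8, 89.7, -6.1]
force: [-0.0, -0.2, -2.5]
gripper_width: 12.0
time_s: 14.17
ee_pos: [460.1, 168.5, 64.6]
ee_rot: [-3.6, 89.7, -5.9]
force: [0.7, 0.0, -1.2]
gripper_width: 11.5
t 14.1667 pos [460.1 168.5  64.6] dcm [-0.21  0.35 -0.11] rot [0.    0.005 0.001] [ 7.000e-03 -1.000e-03 -3.141e+00] F [ 0.7  0.  -1.2] w 11.5 q [ 19.  20. 114.  -0.  46. -69.]
```

```bash
python3 -m creep '[{"translation":[0,0,-0.1],"delta_rot":[0,0.003,0]},{"translation":[0,0,0],"delta_rot":[0,0,0]},{"translation":[0,0,0],"delta_rot":[0,0,0]}]'
python3 - <<'E'
from h import *
need([458,172,63.5],-2.3,0)
p,d=optics.grab_frame("wrist");cv2.imwrite("pics/w12.png",p[:,:,::-1])
E
```

```text
time_s: 14.42
ee_pos: [460.3, 168.5, 63.7]
ee_rot: [-8.4, 89.9, -10.7]
force: [0.5, 0.7, -1.5]
gripper_width: 11.7
t 14.4167 pos [460.3 168.5  63.7] dcm [-0.23  0.35 -0.02] rot [0.    0.002 0.001] [ 3.000e-03 -1.000e-03 -3.141e+00] F [ 0.5  0.7 -1.5] w 11.7 q [ 19.  21. 114.  -0.  46. -69.]
```

View pics/w12.png

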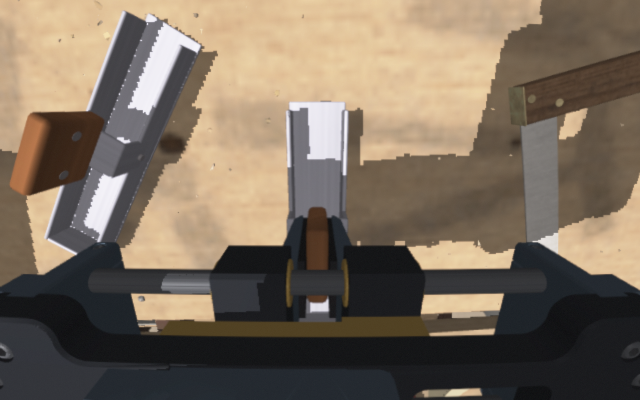

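```bash
python3 -m creep '[{"translation":[0,0,-0.1],"delta_rot":[0,0.001,0]},{"translation":[0,0,0],"delta_rot":[0,0,0]},{"translation":[0,0,0],"delta_rot":[0,0,0]}]'
python3 -m creep '[{"translation":[0,0,0],"delta_rot":[0,0,0]},{"translation":[0,0,0],"delta_rot":[0,0,0]},{"translation":[0,0,0],"delta_rot":[0,0,0]},{"translation":[0,0,0],"delta_rot":[0,0,0]},{"translation":[0,0,0],"delta_rot":[0,0,0]}]' 1
python3 -m creep '[{"translation":[0,0,0],"delta_rot":[0,0,0]},{"translation":[0,0,0],"delta_rot":[0,0,0]},{"translation":[0,0,0],"delta_rot":[0,0,0]},{"translation":[0,0,0],"delta_rot":[0,0,0]},{"translation":[0,0,0],"delta_rot":[0,0,0]}]'
```

```text
time_s: 14.72
ee_pos: [460.3, 168.5, 63.6]
ee_rot: [-8.0, 89.9, -10.3]
force: [-1.0, -0.9, 5.9]
gripper_width: 11.9
time_s: 15.13
ee_pos: [460.2, 168.5, 62.6]
ee_rot: [-27.5, 90.0, -29.8]
force: [0.6, 0.3, -0.2]
gripper_width: 42.0
time_s: 15.55
ee_pos: [460.2, 168.5, 62.6]
ee_rot: [-30.9, 90.0, -33.2]
force: [-0.6, 0.5, 0.1]
gripper_width: 75.6
```

Released; retreat up and back toward the start so I can see all.

```bash
python3 -m creep '[{"translation":[0,0,1.5],"delta_rot":[0,0,0]},{"translation":[0,0,3],"delta_rot":[0,0,0]},{"translation":[0,0,3.5],"delta_rot":[0,0,0]},{"translation":[0,0,3.5],"delta_rot":[0,0,0]},{"translation":[0,0,3.5],"delta_rot":[0,0,0]}]'
python3 -m creep '[{"translation":[0,0,3],"delta_rot":[0,0,0]},{"translation":[-1,3,0],"delta_rot":[0,0,0]},{"translation":[-1,3,0],"delta_rot":[0,0,0]},{"translation":[-1,3,0],"delta_rot":[0,0,0]},{"translation":[-1,3,0],"delta_rot":[0,0,0]}]'
python3 -m creep '[{"translation":[-1,3,0],"delta_rot":[0,0,0]},{"translation":[-1,3,0],"delta_rot":[0,0,0]},{"translation":[-1,3,0],"delta_rot":[0,0,0]},{"translation":[-1,3,0],"delta_rot":[0,0,0]},{"translation":[-1,3,0],"delta_rot":[0,0,0]}]'
python3 -m creep '[{"translation":[-1,3,0],"delta_rot":[0,0,0]},{"translation":[-1,3,0],"delta_rot":[0,0,0]},{"translation":[-1,2,0],"delta_rot":[0,0,0]},{"translation":[0,0,0],"delta_rot":[0,0,0]},{"translation":[0,0,0],"delta_rot":[0,0,0]}]'
python3 - <<'E'
from h import *
P=optics.camera_params("top")
p,d=optics.grab_frame("top");b=p[150:300,150:480,::-1];cv2.imwrite("pics/t13.png",cv2.resize(b,None,fx=2.4,fy=2.4,interpolation=2))
X=cloud(P,d).reshape(-1,3);inb=(X[:,0]>340)&(X[:,0]<620)
for m in(inb&(X[:,2]>102)&(X[:,2]<120)&(X[:,1]<-100)&(X[:,1]>-300), inb&(X[:,2]>14)&(X[:,2]<50)&(X[:,1]<250)&(X[:,1]>100),inb&(X[:,2]>60)&(X[:,2]<120)&(X[:,1]<250)&(X[:,1]>100)):
    print(cv2.minAreaRect(X[m][:,:2].astype(np.float32)),m.sum(),X[m][:,2].max())
p,d=optics.grab_frame("scene");a=p[150:310,170:490,::-1];cv2.imwrite("pics/s13.png",cv2.resize(a,None,fx=2.4,fy=2.4,interpolation=2))
E
```

```text
time_s: 15.97
ee_pos: [459.8, 168.3, 214.2]
ee_rot: [-62.4, 90.0, -64.7]
force: [0.5, -0.6, 0.4]
gripper_width: 91.3
time_s: 16.38
ee_pos: [419.6, 289.5, 243.0]
ee_rot: [-0.6, 89.9, -3.0]
force: [0.9, 0.2, -0.1]
gripper_width: 91.0
time_s: 16.8
ee_pos: [369.4, 439.8, 242.6]
ee_rot: [-36.9, 89.9, -39.2]
force: [0.7, -0.5, 0.4]
gripper_width: 91.4
time_s: 17.22
ee_pos: [339.5, 519.1, 242.0]
ee_rot: [-76.3, 89.9, -78.5]
force: [0.5, -0.3, -0.4]
gripper_width: 91.1
((455.6753845214844, -191.59072875976562), (100.93092346191406, 131.45755004882812), 77.87779235839844) 1546 116.41078419026216
((470.1241760253906, 170.96817016601562), (43.40144729614258, 183.9309539794922), 87.3815689086914) 268 49.77444851644956
((461.53759765625, 171.1596221923828), (12.45634651184082, 45.63051986694336), 87.70447540283203) 86 91.76375334260707
```

View pics/t13.png

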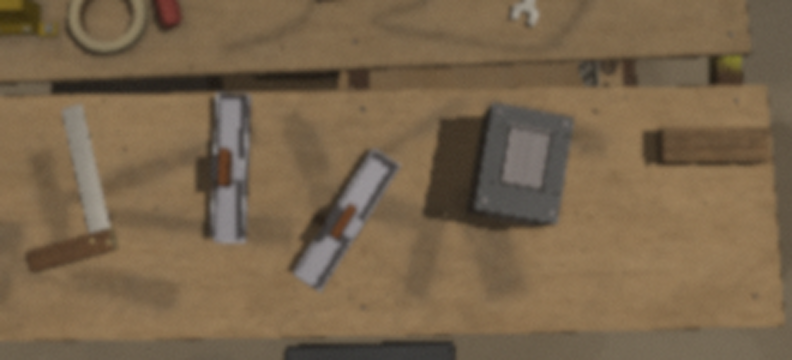

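View pics/s13.png

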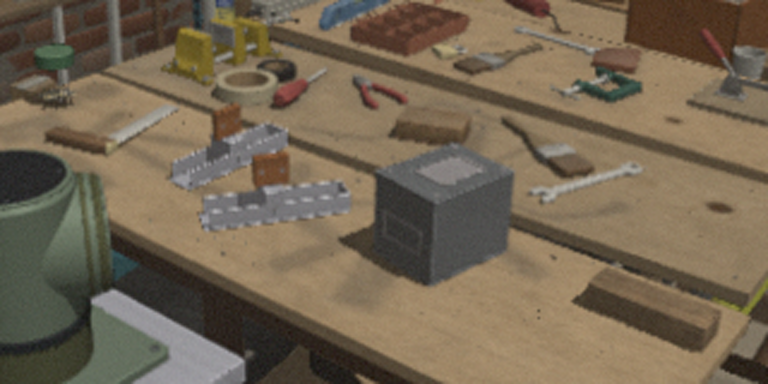

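```bash
python3 -c "
from workcell import env,readout
print(readout.state()['time_s']); print(env.job_done())"
```

```text
17.3167
the job is handed in; nothing more can be done
None
```

I gripped the far chute, the one holding the nuts, by its wooden grip. I pushed its nose through the bin's flap and tipped it to about 34°, then briefly about 37°, so the nuts slid in. I then drew the chute out and set it down flat on the bench about 15 mm nearer the robot than before. I handed the job in at 17.3 s.

- **Nuts:** the last pictures show the chute empty and no nuts on the bench or the flap. I saw two of them sliding toward the mouth. I could not see inside the closed bin, so "all three in" rests on the empty trough.
- **Bin and flap:** the flap is shut. The bin's measured position differs from the start by about 0.1 mm and 0.2°.
- **Other things:** the wooden block, try square and sanding block look undisturbed, judged by eye in the pictures rather than measured.
- **Forces:** the largest wrist force reported at the end of any move was about 6 N, when the chute touched down.

No checks failed. The only disagreement was a 2 to 4 mm difference between the top and wrist cameras on the grip's position along the chute. The chute's pose in the hand and the insertion's sideways alignment were worked out from the wrist camera.

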